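Open the combination lock on the optics kit case and show it to the class camera

TASK

The optics kit case is locked by a combination padlock lying dial-up on its lid: turn the dial until its pointer clicks into the notch at the raised mark on the shackle side, pull the shackle fully open while the lock lies in its nest, then lift the open lock straight off the hasp. Finish while holding it still and level, dial up and shackle open, over the middle of the grey viewing pad with its underside about 15 cm above the table; do not put it down or let go. Leave the other things where they are.

Things in the scene. Friction and masses are not known exactly. Their poses are not given: they have to be found in the camera images.
- lock: Combination padlock, a dark steel block 56 x 60 x 24 mm (x, y, z), loose, about 0.4 kg in all, lying flat in a nest of 8 mm high rubber cleats on the case lid (1.5 mm clear of its sides). Origin: centre of the block's underside. Its x points towards the shackle's bow, z up (dial on top). Two 8 mm shackle legs run along x at y = +20 and -20 mm, 14 mm above the underside.
- mark (a point): The small raised mark at the middle of the lock's top edge on its shackle (+x) side, on the block's top, 24 mm above its underside. The dial's pointer must point at it for opening. Turns with the lock.
- dial (a joint): Angle of the dial's pointer from the mark, rad, positive counter-clockwise seen from above; range -1.9 to 1.9, starts between 0.6 and 1.5. It clicks at 0.36 and every 0.31 rad on, either way, with the deepest notch at 0, where the shackle is free (within about 0.1 rad). Turning takes up to about 0.15 N m; the dial stays in its click when let go.
- dial_grip (a point): Centre of the dial's upright grip bar, on the dial axis, 41 mm above the underside of the lock. The black bar is 12 mm thick, 34 mm long and 22 mm high (11 mm above and below this point), standing on a 42 mm aluminium disc; its x axis runs along the bar to the pointed end with the white line, which is the pointer.
- shackle (a joint): How far the shackle is drawn out of the lock along the lock's x, m: 0 closed, 0.022 fully open. It slides with about 2 N of friction and stays where left; blocked after about 2 mm unless the dial is in the notch.
- tab (a point): Middle of the top edge of the black rubber pull tab on the shackle's bow, 84 mm from the lock's centre along its x when closed, 42 mm above the underside of the lock. The tab is upright, 12 mm thick along the lock's x, 26 mm wide along its y, 36 mm high; the bow's 8 mm rod runs through it, rod top 24 mm below this point.
- case: Beige flat kit case, fixed, 170 x 270 x 50 mm (x, y, z). Origin: centre of its underside. The lock lies on its lid, the lock's x along the case's y. A round lens and a small clear prism also lie on the lid beyond the shackle.
- staple (a point): Middle of the top bar of the hasp staple, an inverted U of 5 mm wire fixed to the lid, 26 mm above it, across the lock's +y shackle leg (36.5 mm along x from the lock's centre, y from 6 to 34 mm). It keeps the closed lock from being lifted; with the shackle fully out, the leg's end is clear of it and the lock lifts straight up.
- pad: Grey viewing pad, fixed, 160 x 160 x 6 mm with white corner marks, origin at the centre of its underside; a small camera 75 mm high stands 115 mm from the centre on its +x side.
- mag_a: Round black magnifier, rim diameter 84 mm, 14 mm high, loose; origin under the centre of the lens. Leave alone.
- mag_b: Black magnifier with a flat case handle, rim diameter 72 mm, 14 mm high, loose; origin under the centre of the lens. Leave alone.
- laser_box: Black ray box, 75 x 60 x 28 mm, loose; origin under its centre. Leave alone.
- lens: Mounted lens, a disc 36 mm across and 15 mm high, loose on the case lid; origin under its centre. Leave alone.
- prism: Clear block 30 x 22 x 20 mm, loose on the case lid; origin under its centre. Leave alone.
- lens_block: Clear acrylic block 22 x 60 x 18 mm, loose on the table on the near side of the pad; origin under its centre. Leave alone.

How it is judged:
By the outcome, as a careful person would: the job done as asked, in the order asked, and still so for the second after the job is handed in, while the arm keeps its last pose, push and grip.
It also fails if it takes over 59 s, if anything falls off the work surface, if the arm or the gripper's body presses on something with over 40 N, if the wrist force passes 120 N, or if a joint passes its speed limit or range.

ROBOT

A 6-joint arm with a two-finger parallel gripper is mounted at the origin on the work surface. World frame = base frame: x ahead of the robot, y to its left, z up, the work surface at z = 0. Lengths are in m, angles in degrees, forces in N, time in s.
With the tool pointing down it reaches from about 0.375 to 0.825 m from the base axis. Payload 5.5 kg.
Tool frame: the origin (TCP) lies at the very end of the fingers, on their centre line; the grasp point (between the pads) lies 19 mm behind it; z points along the fingers, y is the direction in which the jaws open and shut (so a half turn about z gives the same grasp; the last joint's range is limited). The gripper opens to 85 mm and grips with 20 to 120 N. Pads are 22 mm wide; open, the fingers measure 114 mm over their backs; the gripper's body (76 mm by 85 mm) begins 54 mm behind the grasp point. The pads swing forward as they close: fully open they stand 13 mm farther back than shut.
Start: joints at [-69.614, 17.962, -2.699, 69.339, 0, 90], TCP at [0.209, -0.562, 0.231] pointing down, gripper open.
Joint ranges: [-152.73, 152.73], [-39.44, 99.34], [-58.76, 71.6], [-118.89, 123.64], [-81.53, 83.1], [-180, 180]. Speed limits (degrees/s): [136.94, 136.94, 172.46, 180, 180, 180].

INTERFACE

Orientations are given as [roll, pitch, yaw] about the fixed x, y, z axes, in that order (R = Rz(yaw) Ry(pitch) Rx(roll)).
In Python, from workcell import ctrl gives the robot as it stands.
- The arm moves only by the tool move_arm, never from a script. Its arguments are lists of equal length, an entry for each row: "jaw": the gripper's target within -1 to 1 (fully open at 1, half-way at 0, shut at -1); "xyz": the shift along the tool's x, y, z in units of 25 mm (1.0 is 25 mm), a list of three; "yaw": the turn about the tool's z in units of 6 degrees (1.0 is 6 degrees). A call has exactly 10 rows; each row is the pose to reach, as a shift and turn from the pose commanded when the call began, along the tool's axes at that moment; what a row does not reach only later rows make up. A row lasts 1/12 s, in which the tool goes at most 41.7 mm and 7.16 degrees, less where a joint would pass 70% of its speed; a pose out of reach is approached as far as the arm can. A call with a gripper value outside its range is refused whole. The fingers move at their own pace and stop on an object; "force" is the grip in N (left out, the last holds). Time passes only in rows, so rows that repeat a pose let the fingers close, or fill a call up. It gives the time, the measured TCP pose, the force and the opening at its end, in the units of the state.
- ctrl.state(): the state, without advancing time (a new reading comes with each control period).
- ctrl.get_image(name): name is "scene" or "side" or "wrist"; returns a dict with "frame" (480x640x3 uint8, red, green, blue), "fx", "fy", "cx", "cy" (pixels), "xyz" and "orientation" of the camera in the world; the wrist camera has in their place "T_tool_cam" (4x4, takes a point from camera to tool coordinates, whose origin is the TCP and whose axes are the flange's). Camera axes: x right, y down, z forward; pixel columns grow to the right and rows downward; lengths in m; the calibration is good to about 2 mm. A picture is of the moment at which its call begins: read the wrist's pose just before it. There is no depth.
- ctrl.close_job(): hands the job in, once; it reports no verdict.
The state is a dict: "time_s": time; "qpos": joint angles; "dq": joint speeds; "tau": joint torques, N m; "ee_pos": TCP position; "orientation": TCP orientation; "ft_force": force on the tool from outside, world axes, zero at the start; "wrist_torque": the same for the moment, N m; "grip_width": finger opening in m.
Only numpy, scipy, OpenCV 4.12 (cv2) and the standard library are available. Lean on these libraries where they do the work, as an engineer would, in place of code of your own. Each camera call takes 0.05 s, during which the arm holds its last target. There are 200 camera calls.

## Working session

There is one attempt and no reset: what is moved stays moved. The work goes in short steps, Python scripts to look and compute and a tool call to move; the robot and the scene stay as the last step left them, time stands still between calls to the robot, and variables do not carry over. Pictures are saved under pics/ and viewed, about 8 in all and at most 12, crops included, and the job is handed in when it is done.

Besides the shell and the picture viewer there is one more tool, called after "Request:" as name([rows], argument=value, ...), one row to a line, values as JSON. move_arm: Moves the arm, as the interface text tells. Its arguments: {"type":"object","properties":{"jaw":{"type":"array"},"xyz":{"type":"array"},"yaw":{"type":"array"},"force":{"type":"number"}},"required":["jaw","xyz","yaw"]}

```bash
mkdir -p pics; cat > h.py <<'E'
import numpy as np, cv2
from scipy.spatial.transform import Rotation as R
from workcell import ctrl
def rot(o): return R.from_euler('xyz',o,degrees=True).as_matrix()
def cam(name):
    s=ctrl.state(); d=ctrl.get_image(name)
    if 'T_tool_cam' in d:
        T=np.eye(4);T[:3,:3]=rot(s['orientation']);T[:3,3]=s['ee_pos'];T=T@np.array(d['T_tool_cam'])
    else:
        T=np.eye(4);T[:3,3]=d['xyz'];o=np.array(d['orientation']);T[:3,:3]=rot(o) if o.size==3 else o
    return d,T
def save(d,fn): cv2.imwrite(fn,cv2.cvtColor(d['frame'],cv2.COLOR_RGB2BGR))
def px2w(d,T,u,v,z):
    r=T[:3,:3]@np.array([(u-d['cx'])/d['fx'],(v-d['cy'])/d['fy'],1]);return T[:3,3]+r*(z-T[2,3])/r[2]
def w2px(d,T,p):
    q=T[:3,:3].T@(np.array(p)-T[:3,3]);return np.array([d['fx']*q[0]/q[2]+d['cx'],d['fy']*q[1]/q[2]+d['cy']])
E
python3 - <<'E'
from h import *
import pickle
o={}
for n in('scene','side','wrist'):
    d,T=cam(n);save(d,f'pics/{n}0.png');o[n]=(d,T);print(n,T.round(3).tolist(),d['fx'],d['cx'],d['cy'])
pickle.dump(o,open('c0.pkl','wb'));print(ctrl.state())
E
```

```text
scene [[0.683, 0.45, -0.575, 1.399], [0.73, -0.416, 0.542, -0.77], [0.004, -0.79, -0.613, 0.941], [0.0, 0.0, 0.0, 1.0]] 543.1839137062126 323.9232886573591 238.6678477764367
side [[-0.99, -0.081, 0.115, 0.453], [-0.141, 0.589, -0.796, 1.07], [-0.003, -0.804, -0.594, 0.874], [0.0, 0.0, 0.0, 1.0]] 498.64320553055495 308.39929434700196 237.83970471976227
wrist [[0.347, -0.888, -0.301, 0.286], [-0.938, -0.33, -0.11, -0.533], [-0.001, 0.321, -0.947, 0.373], [0.0, 0.0, 0.0, 1.0]] 344.08418195526167 323.40182703196433 243.29472315792444
{'time_s': 0.15, 'qpos': array([-6.96133440e+01,  1.79929096e+01, -2.74095320e+00,  6.93387002e+01,
       -1.48615417e-04,  8.99991574e+01]), 'dq': array([ 0.04033698, -0.10689388,  0.17321104, -0.14090986,  0.09825174,
        0.05759934]), 'tau': array([-2.59511144e-04, -5.40044796e+01,  3.40060043e+01,  1.32712873e-02,
       -4.45279602e-05,  8.12820531e-06]), 'ee_pos': array([ 0.20886087, -0.56201301,  0.23065416]), 'orientation': array([-1.79927437e+02,  1.47548131e-04,  2.03874988e+01]), 'ft_force': array([-0.41426879, -0.33781836,  0.67481829]), 'wrist_torque': array([ 0.00788347,  0.06334292, -0.04033011]), 'grip_width': 0.0853419311004074}
```

View pics/scene0.png

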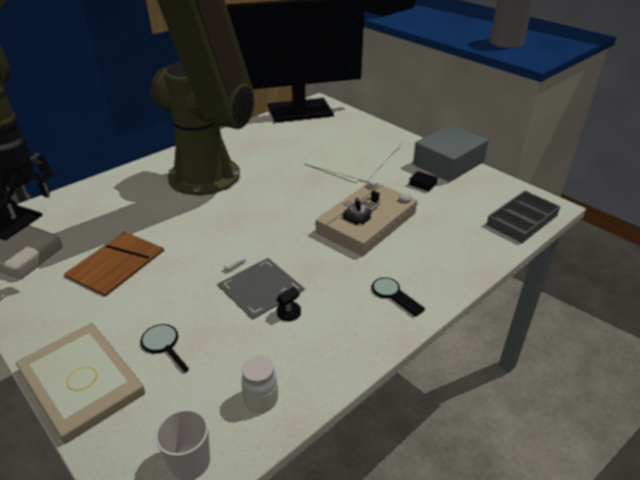

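View pics/side0.png

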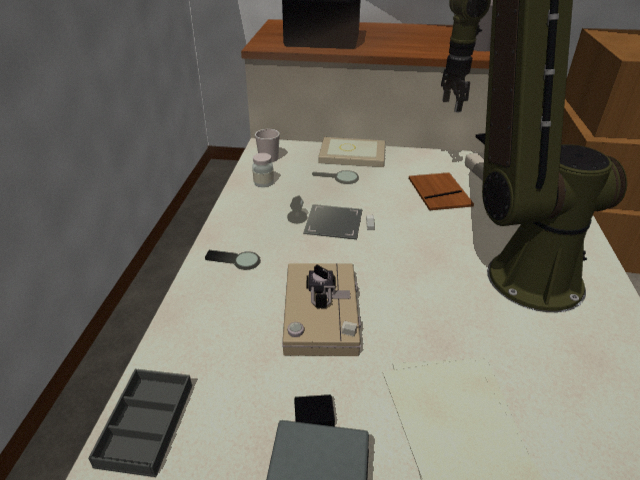

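Scene: the case is around (365,215) with the dial bar at (357,205) and the tab at (375,197); the pad is at (261,287). Side: the dial is at (321,275), the tab at (320,300), and the pad at (335,222). Next I compute positions and enlarge the crops.

```bash
python3 - <<'E'
from h import *
import pickle
o=pickle.load(open('c0.pkl','rb'))
d,T=o['side']
for n,u,v,z in [('c1',289,264,.05),('c2',354,264,.05),('c3',359,345,.05),('c4',284,345,.05),('dialtop',321,268,.102),('tab',320,291,.092),('p1',315,205,.006),('p2',362,208,.006),('p3',357,238,.006),('p4',305,234,.006)]:
    print(n,px2w(d,T,u,v,z).round(4))
d,T=o['scene']
for n,u,v,z in [('dialtop',357,200,.102),('tab',375,192,.092),('p1',266,259,.006),('p2',304,286,.006),('p3',251,315,.006),('p4',219,286,.006)]:
    print(n,px2w(d,T,u,v,z).round(4))
a=o['side'][0]['frame'][255:355,270:370];b=o['scene'][0]['frame'][170:270,310:410]
im=np.hstack([cv2.resize(x,(400,400),interpolation=cv2.INTER_CUBIC) for x in(a,b)])
cv2.imwrite('pics/crop0.png',np.clip(im[:,:,::-1]*1.5,0,255))
E
```

```text
c1 [0.646  0.0862 0.05  ]
c2 [0.479 0.063 0.05 ]
c3 [0.4496 0.3356 0.05  ]
c4 [0.6096 0.3579 0.05  ]
dialtop [0.5549 0.1526 0.102 ]
tab [0.5485 0.223  0.092 ]
p1 [ 0.6248 -0.2717  0.006 ]
p2 [ 0.4742 -0.2746  0.006 ]
p3 [ 0.4798 -0.1115  0.006 ]
p4 [ 0.6334 -0.1104  0.006 ]
dialtop [0.5465 0.1585 0.102 ]
tab [0.5426 0.2372 0.092 ]
p1 [ 0.4815 -0.1182  0.006 ]
p2 [ 0.6302 -0.1138  0.006 ]
p3 [ 0.6204 -0.273   0.006 ]
p4 [ 0.4845 -0.271   0.006 ][ WARN:0@0.489] global loadsave.cpp:1063 imwrite_ Unsupported depth image for selected encoder is fallbacked to CV_8U.
```

View pics/crop0.png

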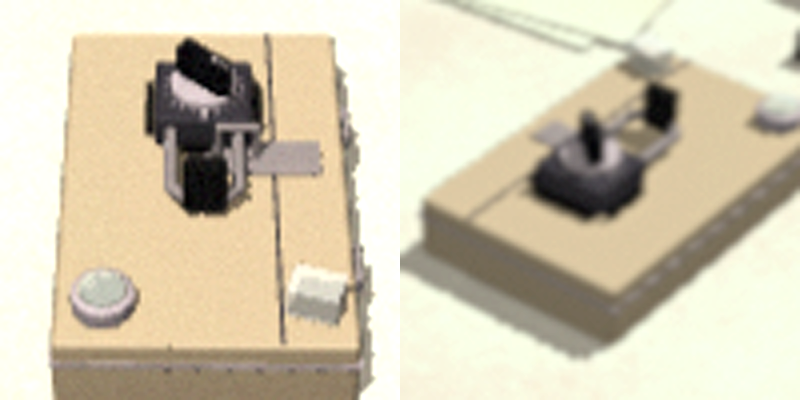

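Pad centre is about (0.554,-0.192). The lock is about (0.55,0.156), with its x along 97°, and the bar's pointed end points roughly towards -x/+y. I'm moving over the lock for a wrist view.

Request:
move_arm([
  [22.8, -22.1, 0],
  [22.8, -22.1, 0],
  [22.8, -22.1, 0],
  [22.8, -22.1, 0],
  [22.8, -22.1, 0],
  [22.8, -22.1, 0],
  [22.8, -22.1, 0],
  [22.8, -22.1, 0],
  [22.8, -22.1, 0],
  [22.8, -22.1, 0],
], jaw=[0, 0, 0, 0, 0, 0, 0, 0, 0, 0], yaw=[1, 2, 3, 4, 5, 6, 7, 7.6, 7.6, 7.6], force=40)

```text
time_s: 0.98
ee_pos: [0.3876, -0.1868, 0.2313]
orientation: [-180.0, -0.0, -25.2]
ft_force: [1.3, -0.3, 1.0]
grip_width: 0.0427
```

Request:
move_arm([
  [0, -15, 0],
  [0, -15, 0],
  [0, -15, 0],
  [0, -15, 0],
  [0, -15, 0],
  [0, -15, 0],
  [0, -15, 0],
  [0, -15, 0],
  [0, -15, 0],
  [0, -15, 0],
], jaw=[0, 0, 0, 0, 0, 0, 0, 0, 0, 0], yaw=[0, 0, 0, 0, 0, 0, 0, 0, 0, 0])

```text
time_s: 1.82
ee_pos: [0.4147, -0.1573, 0.2313]
orientation: [-177.9, 0.1, -22.3]
ft_force: [-0.5, -0.7, 1.3]
grip_width: 0.0425
```

```bash
python3 - <<'E'
from h import *
import pickle
print(ctrl.state()['ee_pos'],ctrl.state()['orientation'])
d,T=cam('wrist');pickle.dump((d,T),open('w1.pkl','wb'));save(d,'pics/w1.png')
E
```

```text
[ 0.41471727 -0.15733567  0.23133897] [-1.77904807e+02  5.92315196e-02 -2.22823571e+01]
```

View pics/w1.png

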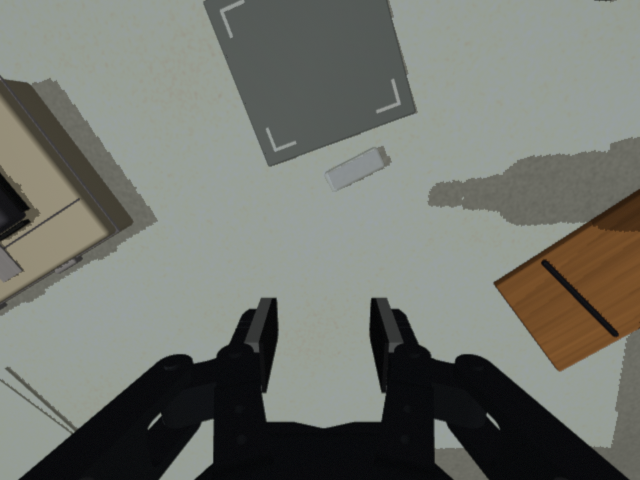

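The view is short of the case: the pad is at the top, the case is at the left edge, and the move stalled. Checking the joints.

```bash
python3 - <<'E'
from h import *
s=ctrl.state()
for k in('qpos','dq','ee_pos','orientation','time_s'):print(k,s[k])
E
```

```text
qpos [-22.32226335   1.14873777 -22.85746303  66.04704069   2.09734266
 179.94418285]
dq [ 0.31296348 -0.11245215 -0.34841239 -0.01817575  0.03819755 -0.01771975]
ee_pos [ 0.41488669 -0.15725471  0.23135076]
orientation [-1.77902607e+02  5.11987054e-02 -2.22664836e+01]
time_s 1.8667
```

Request:
move_arm([
  [0, -1, 0],
  [0, -2, 0],
  [0, -3, 0],
  [0, -4, 0],
  [0, -5, 0],
  [0, -6, 0],
  [0, -7, 0],
  [0, -8, 0],
  [0, -9, 0],
  [0, -10, 0],
], jaw=[0, 0, 0, 0, 0, 0, 0, 0, 0, 0], yaw=[0, 0, 0, 0, 0, 0, 0, 0, 0, 0])

```text
time_s: 2.7
ee_pos: [0.4354, -0.1264, 0.2383]
orientation: [-175.8, 0.1, -19.2]
ft_force: [-0.3, -0.4, -0.1]
grip_width: 0.0428
```

```bash
python3 - <<'E'
from h import *
s=ctrl.state()
for k in('qpos','dq','ee_pos','orientation','time_s'):print(k,s[k])
E
```

```text
qpos [-19.25455901   2.03807246 -21.10401907  66.96790741   4.19646951
 179.94374344]
dq [ 0.00440163  0.9086043   1.80144892  0.96987436  0.08741961 -0.01787852]
ee_pos [ 0.43542346 -0.12644664  0.2383419 ]
orientation [-1.75803425e+02  1.05882221e-01 -1.91984532e+01]
time_s 2.7
```

The last joint hit its 180° limit, since yaw = q1+180-q6. I'll turn the other way, which is the equivalent grasp, and check that the tilt recovers.

Request:
move_arm([
  [0, 0, 0],
  [0, 0, 0],
  [0, 0, 0],
  [0, 0, 0],
  [0, 0, 0],
  [0, 0, 0],
  [0, 0, 0],
  [0, 0, 0],
  [0, 0, 0],
  [0, 0, 0],
], jaw=[0, 0, 0, 0, 0, 0, 0, 0, 0, 0], yaw=[-1, -2, -3, -4, -5, -6, -7, -8, -9, -10])

```text
time_s: 3.53
ee_pos: [0.4354, -0.1264, 0.2383]
orientation: [-177.8, -3.6, 41.0]
ft_force: [0.5, -0.0, 0.5]
grip_width: 0.0431
```

```bash
python3 - <<'E'
from h import *
s=ctrl.state()
for k in('qpos','dq','ee_pos','orientation','time_s'):print(k,s[k])
E
```

```text
qpos [-19.25624224   2.02995432 -21.11264353  66.96492593   4.1983513
 119.64498863]
dq [ 5.20222259e-03 -1.24435022e-01  3.87742835e-02 -5.06845779e-02
 -4.16756786e-02 -7.13046956e+01]
ee_pos [ 0.43537163 -0.12643114  0.23834144]
orientation [-177.82700949   -3.59471895   41.02663106]
time_s 3.5333
```

The commanded frame kept the 4° tilt (q5). Mirroring the situation at the other q6 limit should undo it, and there is plenty of time. I'm turning there.

Request:
move_arm([
  [0, 0, 0],
  [0, 0, 0],
  [0, 0, 0],
  [0, 0, 0],
  [0, 0, 0],
  [0, 0, 0],
  [0, 0, 0],
  [0, 0, 0],
  [0, 0, 0],
  [0, 0, 0],
], jaw=[0, 0, 0, 0, 0, 0, 0, 0, 0, 0], yaw=[-1.2, -2.4, -3.6, -4.8, -6, -7.2, -8.4, -9.6, -10.8, -12])

```text
time_s: 4.37
ee_pos: [0.4354, -0.1264, 0.2383]
orientation: [177.3, -3.2, 112.8]
ft_force: [-0.7, 0.2, -0.2]
grip_width: 0.043
```

Request:
move_arm([
  [0, 0, 0],
  [0, 0, 0],
  [0, 0, 0],
  [0, 0, 0],
  [0, 0, 0],
  [0, 0, 0],
  [0, 0, 0],
  [0, 0, 0],
  [0, 0, 0],
  [0, 0, 0],
], jaw=[0, 0, 0, 0, 0, 0, 0, 0, 0, 0], yaw=[-1.2, -2.4, -3.6, -4.8, -6, -7.2, -8.4, -9.6, -10.8, -12])

```text
time_s: 5.2
ee_pos: [0.4354, -0.1264, 0.2383]
orientation: [176.1, 1.6, -175.7]
ft_force: [0.6, 0.4, 0.2]
grip_width: 0.0431
```

Request:
move_arm([
  [0, 0, 0],
  [0, 0, 0],
  [0, 0, 0],
  [0, 0, 0],
  [0, 0, 0],
  [0, 0, 0],
  [0, 0, 0],
  [0, 0, 0],
  [0, 0, 0],
  [0, 0, 0],
], jaw=[0, 0, 0, 0, 0, 0, 0, 0, 0, 0], yaw=[-1.2, -2.4, -3.6, -4.8, -6, -7.2, -8.4, -9.6, -10.8, -12])

```text
time_s: 6.03
ee_pos: [0.4353, -0.1264, 0.2383]
orientation: [-179.7, 4.2, -104.0]
ft_force: [0.4, 0.6, 0.3]
grip_width: 0.0429
```

Request:
move_arm([
  [0, 0, 0],
  [0, 0, 0],
  [0, 0, 0],
  [0, 0, 0],
  [0, 0, 0],
  [0, 0, 0],
  [0, 0, 0],
  [0, 0, 0],
  [0, 0, 0],
  [0, 0, 0],
], jaw=[0, 0, 0, 0, 0, 0, 0, 0, 0, 0], yaw=[-1.2, -2.4, -3.6, -4.8, -6, -7.2, -8.4, -9.6, -10.8, -12])

```text
time_s: 6.87
ee_pos: [0.4354, -0.1264, 0.2383]
orientation: [-175.9, 1.1, -32.3]
ft_force: [0.8, -0.3, -0.2]
grip_width: 0.0427
```

```bash
python3 - <<'E'
from h import *
s=ctrl.state()
for k in('qpos','ee_pos','orientation','time_s'):print(k,s[k])
E
```

```text
qpos [ -19.25813259    2.03173851  -21.11400234   66.9644243     4.20050459
 -166.8919939 ]
ee_pos [ 0.43536137 -0.12643024  0.23831794]
orientation [-175.93349056    1.05912161  -32.33257686]
time_s 6.8667
```

Request:
move_arm([
  [0, 0, 0],
  [0, 0, 0],
  [0, 1, 0],
  [0, 2, 0],
  [0, 3, 0],
  [0, 4, 0],
  [0, 5, 0],
  [0, 6, 0],
  [0, 7, 0],
  [0, 8, 0],
], jaw=[0, 0, 0, 0, 0, 0, 0, 0, 0, 0], yaw=[-1.1, -2.1, -2.1, -2.1, -2.1, -2.1, -2.1, -2.1, -2.1, -2.1])

```text
time_s: 7.7
ee_pos: [0.3948, -0.1535, 0.2271]
orientation: [-177.9, 0.2, -22.9]
ft_force: [-0.4, 0.7, 0.6]
grip_width: 0.0429
```

```bash
python3 - <<'E'
from h import *
s=ctrl.state()
for k in('qpos','ee_pos','orientation','time_s'):print(k,s[k])
E
```

```text
qpos [ -22.88274882   -0.78955464  -25.37219156   65.63732022    2.10313508
 -179.94275053]
ee_pos [ 0.39480739 -0.15345232  0.22705482]
orientation [-177.8970856     0.22205799  -22.93996016]
time_s 7.7
```

Exactly −2.1° per call, so one more clears it.

Request:
move_arm([
  [0, 1, 0],
  [0, 2, 0],
  [0, 3, 0],
  [0, 4, 0],
  [0, 5, 0],
  [0, 6, 0],
  [0, 7, 0],
  [0, 8, 0],
  [0, 9, 0],
  [0, 10, 0],
], jaw=[0, 0, 0, 0, 0, 0, 0, 0, 0, 0], yaw=[0, 0, 0, 0, 0, 0, 0, 0, 0, 0])

```text
time_s: 8.53
ee_pos: [0.3886, -0.188, 0.2203]
orientation: [180.0, 0.3, -25.9]
ft_force: [-0.1, 0.2, 1.3]
grip_width: 0.0429
```

```bash
python3 - <<'E'
from h import *
s=ctrl.state()
for k in('qpos','ee_pos','orientation','time_s'):print(k,s[k])
E
```

```text
qpos [-2.58001839e+01  3.69530177e-01 -2.50837420e+01  6.48226221e+01
 -1.85367505e-02 -1.79944346e+02]
ee_pos [ 0.38863564 -0.18799426  0.22031592]
orientation [179.98119527   0.2758761  -25.85583853]
time_s 8.5333
```

Request:
move_arm([
  [0, 0, 0],
  [0, -1, 0],
  [0, -2, 0],
  [0, -3, 0],
  [0, -4, 0],
  [0, -5, 0],
  [0, -6, 0],
  [0, -7, 0],
  [0, -8, 0],
  [0, -9, 0],
], jaw=[0, 0, 0, 0, 0, 0, 0, 0, 0, 0], yaw=[1.1, 2.2, 3.3, 4.4, 5.5, 6.6, 7.7, 8.8, 9.9, 11])

```text
time_s: 9.37
ee_pos: [0.4871, 0.0158, 0.2203]
orientation: [179.7, 0.1, -92.2]
ft_force: [0.8, -0.4, -0.2]
grip_width: 0.0428
```

Request:
move_arm([
  [-0.6, -0.2, 0],
  [-1.2, -0.5, 0],
  [-1.8, -0.7, 0],
  [-2.4, -0.9, 0],
  [-3, -1.2, 0],
  [-3.6, -1.4, 0],
  [-4.2, -1.7, 0],
  [-4.8, -1.9, 0],
  [-5.4, -2.2, 0],
  [-5.6, -2.3, 0],
], jaw=[0, 0, 0, 0, 0, 0, 0, 0, 0, 0], yaw=[1.1, 2.2, 3.3, 4.4, 5.5, 6.6, 7.7, 8.8, 9.9, 11])

```text
time_s: 10.2
ee_pos: [0.5495, 0.1545, 0.22]
orientation: [179.8, -0.2, -158.1]
ft_force: [-0.2, -0.2, -0.5]
grip_width: 0.043
```

Request:
move_arm([
  [0, 0, 0],
  [0, 0, 0],
  [0, 0, 0],
  [0, 0, 0],
  [0, 0, 0],
  [0, 0, 0],
  [0, 0, 0],
  [0, 0, 0],
  [0, 0, 0],
  [0, 0, 0],
], jaw=[0, 0, 0, 0, 0, 0, 0, 0, 0, 0], yaw=[1.1, 2.2, 3.3, 4.4, 5.5, 6.6, 7.8, 7.8, 7.8, 7.8])

```text
time_s: 11.03
ee_pos: [0.5487, 0.1525, 0.2202]
orientation: [-180.0, -0.3, 155.5]
ft_force: [-0.2, 0.1, -1.2]
grip_width: 0.0427
```

```bash
python3 - <<'E'
from h import *
import pickle
s=ctrl.state()
for k in('qpos','ee_pos','orientation'):print(k,s[k])
o={n:cam(n) for n in('wrist','side')};pickle.dump(o,open('w2.pkl','wb'))
b=cv2.cvtColor(o['wrist'][0]['frame'],cv2.COLOR_RGB2BGR)
cv2.imwrite('pics/w2.png',np.clip(b*1.6,0,255).astype(np.uint8))
E
```

```text
qpos [15.43816593 15.12987449 -7.94994555 67.14576785  0.16540714 39.92383476]
ee_pos [0.54870559 0.15252304 0.22018479]
orientation [-179.9820742    -0.27915577  155.51396188]
```

View pics/w2.png

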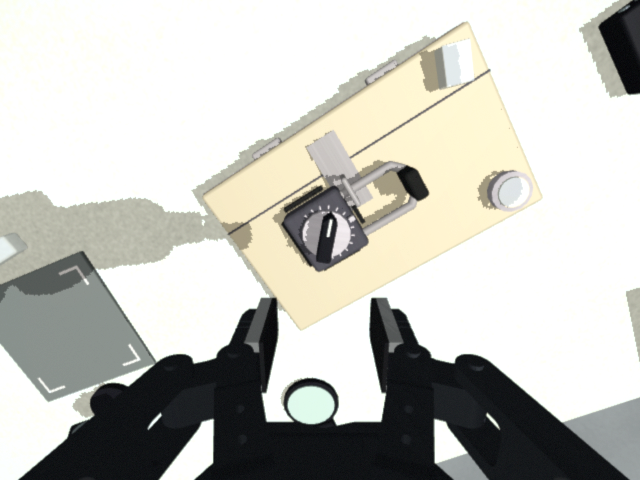

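Wrist view: bar from pointer tip (331,214) to tail (322,260), tab top about (414,182), lid corners (204,196), (467,23), (541,196) and (302,329). Pose is measured below.

```bash
python3 - <<'E'
from h import *
import pickle
o=pickle.load(open('w2.pkl','rb'));d,T=o['wrist']
P={n:px2w(d,T,u,v,z) for n,u,v,z in [('c1',204,196,.05),('c2',467,23,.05),('c3',541,196,.05),('c4',302,329,.05),('tip',331,213,.102),('tail',321,260,.102),('tab',414,181,.092),('mark',353,219,.074)]}
for k,v in P.items(): print(k,v.round(4))
a=lambda p,q:np.degrees(np.arctan2(*(q-p)[1::-1]))
print('edges',a(P['c1'],P['c2']),a(P['c4'],P['c3']),'bar',a(P['tail'],P['tip']),'dial->tab',a((P['tip']+P['tail'])/2,P['tab']))
# zoom crop
b=d['frame'][150:290,260:450][:,:,::-1]
cv2.imwrite('pics/w2z.png',np.clip(cv2.resize(b,None,fx=4,fy=4,interpolation=cv2.INTER_CUBIC)*1.5,0,255).astype(np.uint8))
E
```

```text
c1 [0.4819 0.0627 0.05  ]
c2 [0.4491 0.3225 0.05  ]
c3 [0.61   0.3435 0.05  ]
c4 [0.6454 0.0837 0.05  ]
tip [0.533  0.1661 0.102 ]
tail [0.5653 0.1427 0.102 ]
tab [0.5388 0.2348 0.092 ]
mark [0.5521 0.179  0.074 ]
edges 97.17994651943458 97.75162852040256 bar 144.10667992006853 dial->tab 97.31706570705605
```

View pics/w2z.png

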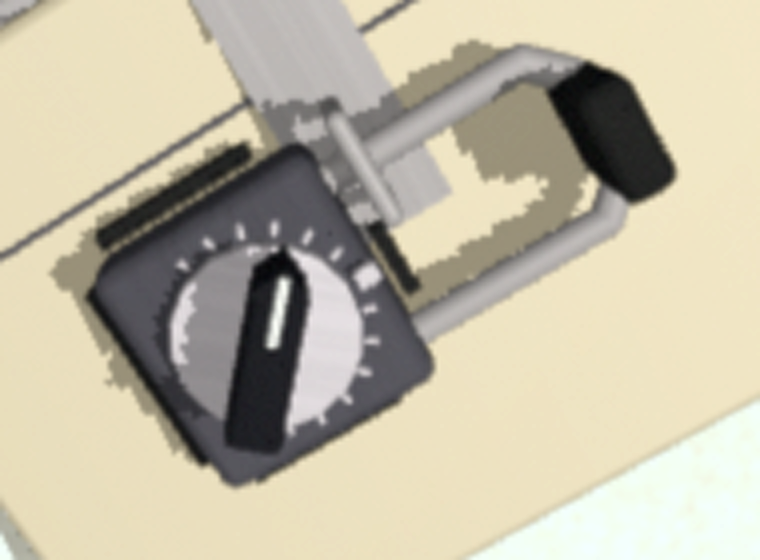

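Zoomed: pointer about 47° counter-clockwise of the mark, shackle closed, and the staple on the +y leg. I'll check the lock centre by projecting a model over the picture.

```bash
cat > ov.py <<'E'
from h import *
def overlay(d,T,b,f,x0,y0,lx,ly,yaw,dial,sh=0,z0=.05):
    c,s=np.cos(np.radians(yaw)),np.sin(np.radians(yaw))
    W=lambda p:np.array([lx+c*p[0]-s*p[1],ly+s*p[0]+c*p[1],z0+p[2]])
    def pl(pts,col):
        q=[(w2px(d,T,W(np.array(p)/1000))-[x0,y0])*f for p in pts]
        cv2.polylines(b,[np.int32(q)],True,col,1)
    pl([(28,30,24),(-28,30,24),(-28,-30,24),(28,-30,24)],(0,0,255))
    t=np.linspace(0,2*np.pi,40);pl([(21*np.cos(a),21*np.sin(a),30) for a in t],(0,200,0))
    cd,sd=np.cos(dial),np.sin(dial)
    pl([(cd*u-sd*v,sd*u+cd*v,52) for u,v in[(17,0),(11,6),(-17,6),(-17,-6),(11,-6)]],(255,0,255))
    sx=84+sh*1000
    pl([(sx+6,13,42),(sx-6,13,42),(sx-6,-13,42),(sx+6,-13,42)],(255,0,0))
E
python3 - <<'E'
from ov import *
import pickle
o=pickle.load(open('w2.pkl','rb'));d,T=o['wrist']
for n,u,v,z in [('disc',327,233.7,.08),('mark',352,219.2,.074),('blk',326.3,231,.072)]: print(n,px2w(d,T,u,v,z).round(4))
b=d['frame'][150:290,260:450][:,:,::-1]
b=np.clip(cv2.resize(b,None,fx=4,fy=4,interpolation=cv2.INTER_CUBIC)*1.6,0,255).astype(np.uint8)
overlay(d,T,b,4,260,150,.5510,.1530,97.5,.84)
cv2.imwrite('pics/ov1.png',b)
E
```

```text
disc [0.5531 0.1538 0.08  ]
mark [0.5519 0.1782 0.074 ]
blk [0.5529 0.1533 0.072 ]
```

View pics/ov1.png

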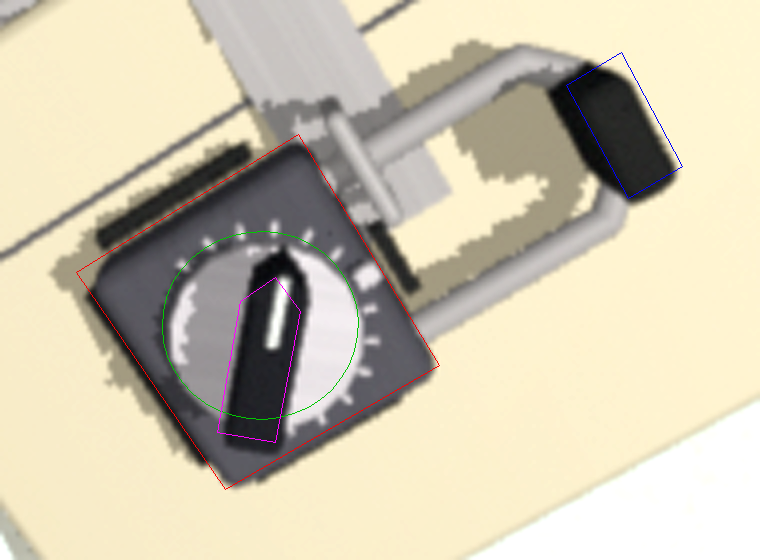

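The model sits about 2 mm up-left, so the lock is at about (0.5533, 0.1537) with yaw 97.5° and dial 0.84 rad. Descending on the bar.

Request:
move_arm([
  [-0.15, 0.12, 0.5],
  [-0.15, 0.12, 1.2],
  [-0.15, 0.12, 2],
  [-0.15, 0.12, 2.8],
  [-0.15, 0.12, 3.6],
  [-0.15, 0.12, 4.3],
  [-0.15, 0.12, 4.8],
  [-0.15, 0.12, 5.2],
  [-0.15, 0.12, 5.4],
  [-0.15, 0.12, 5.4],
], jaw=[0, 0, 0, 0, 0, 0, 0, 0, 0, 0], yaw=[0.8, 1.65, 1.65, 1.65, 1.65, 1.65, 1.65, 1.65, 1.65, 1.65])

```text
time_s: 11.97
ee_pos: [0.5521, 0.1537, 0.0842]
orientation: [-179.9, -0.3, 145.5]
ft_force: [-0.1, 0.7, -0.6]
grip_width: 0.0426
```

Request:
move_arm([
  [0, 0, 0],
  [0, 0, 0],
  [0, 0, 0],
  [0, 0, 0],
  [0, 0, 0],
  [0, 0, 0],
  [0, 0, 0],
  [0, 0, 0],
  [0, 0, 0],
  [0, 0, 0],
], jaw=[-0.3, -0.6, -0.8, -1, -1, -1, -1, -1, -1, -1], yaw=[0, 0, 0, 0, 0, 0, 0, 0, 0, 0], force=35)

```text
time_s: 12.8
ee_pos: [0.5535, 0.1538, 0.0862]
orientation: [-180.0, -0.2, 145.4]
ft_force: [0.1, -1.3, 5.6]
grip_width: 0.0108
```

```bash
python3 - <<'E'
from h import *
s=ctrl.state()
for k in('ee_pos','orientation','ft_force','wrist_torque','grip_width'):print(k,np.round(s[k],4))
E
```

```text
ee_pos [0.5535 0.1538 0.0862]
orientation [-179.9938   -0.1919  145.4266]
ft_force [ 0.0508 -1.3406  5.5636]
wrist_torque [-0.3044  0.1499  0.0016]
grip_width 0.0108
```

Gripped the bar (11 mm). Turning it 48° clockwise.

Request:
move_arm([
  [0, 0, -0.05],
  [0, 0, -0.05],
  [0, 0, -0.05],
  [0, 0, -0.05],
  [0, 0, -0.05],
  [0, 0, -0.05],
  [0, 0, -0.05],
  [0, 0, -0.05],
  [0, 0, -0.05],
  [0, 0, -0.05],
], jaw=[-1, -1, -1, -1, -1, -1, -1, -1, -1, -1], yaw=[0.8, 1.6, 2.4, 3.2, 4, 4.8, 5.6, 6.4, 7.2, 8])

```text
time_s: 13.63
ee_pos: [0.5536, 0.1544, 0.0864]
orientation: [-179.8, -0.2, 97.2]
ft_force: [3.1, 1.0, -2.8]
grip_width: 0.011
```

Request:
move_arm([
  [0, 0, 0],
  [0, 0, 0],
  [0, 0, 0],
  [0, 0, 0],
  [0, 0, 0],
  [0, 0, 0],
  [0, 0, -0.5],
  [0, 0, -1.2],
  [0, 0, -2],
  [0, 0, -2.4],
], jaw=[-1, -1, -1, -0.6, -0.3, -0.3, -0.3, -0.3, -0.3, -0.3], yaw=[0, 0, 0, 0, 0, 0, 0, 0, 0, 0])

```text
time_s: 14.47
ee_pos: [0.5539, 0.154, 0.1487]
orientation: [-179.9, -0.2, 97.5]
ft_force: [0.2, 0.3, 0.0]
grip_width: 0.03
```

```bash
python3 - <<'E'
from ov import *
s=ctrl.state()
for k in('ee_pos','orientation','ft_force','wrist_torque','grip_width'):print(k,np.round(s[k],4))
d,T=cam('wrist')
f=4;x0,y0=240,180
b=d['frame'][y0:y0+150,x0:x0+190][:,:,::-1]
b=np.clip(cv2.resize(b,None,fx=f,fy=f,interpolation=cv2.INTER_CUBIC)*1.6,0,255).astype(np.uint8)
for n,p in dict(lock=(.5533,.1537,.1),tab=(.5533-.011,.1537+.083,.092)).items(): print(n,w2px(d,T,p))
full=np.clip(d['frame'][:,:,::-1]*1.6,0,255).astype(np.uint8).copy()
overlay(d,T,full,1,0,0,.5533,.1537,97.5,0)
cv2.imwrite('pics/w3.png',full)
E
```

```text
ee_pos [0.5539 0.154  0.1487]
orientation [-1.798852e+02 -1.576000e-01  9.745480e+01]
ft_force [0.2186 0.3073 0.0329]
wrist_torque [ 0.0076 -0.0791 -0.0196]
grip_width 0.03
lock [322.71533264 272.25086852]
tab [322.29468788 125.56166193]
```

View pics/w3.png

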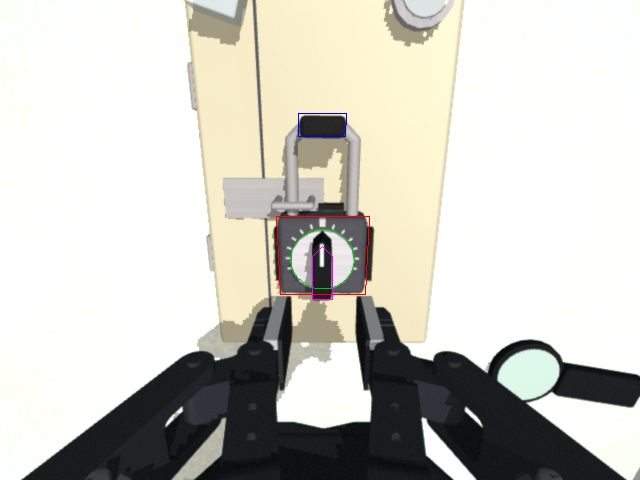

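Pointer is in line with the mark, and the overlay fits to about 1–2 px. Next is the tab: 84 mm ahead, gripping across its 26 mm width.

Request:
move_arm([
  [0.8, 0, 0],
  [1.8, 0, 0],
  [2.8, 0, 0],
  [3.35, 0, 0.4],
  [3.35, 0, 1.1],
  [3.35, 0, 1.8],
  [3.35, 0, 2.4],
  [3.35, 0, 2.7],
  [3.35, 0, 2.85],
  [3.35, 0, 2.85],
], jaw=[0, 0, 0, 0, 0, 0, 0, 0, 0, 0], yaw=[0, 0, 0, 0, 0, 0, 0, 0, 0, 0])

```text
time_s: 15.35
ee_pos: [0.5411, 0.2364, 0.0741]
orientation: [-179.6, -0.1, 97.4]
ft_force: [-0.4, 0.3, 0.3]
grip_width: 0.0429
```

Request:
move_arm([
  [0, 0, 0],
  [0, 0, 0],
  [0, 0, 0],
  [0, 0, 0],
  [0, 0, 0],
  [0, 0, 0],
  [0, 0, 0],
  [0, 0, 0],
  [0, 0, 0],
  [0, 0, 0],
], jaw=[-0.3, -0.6, -0.8, -1, -1, -1, -1, -1, -1, -1], yaw=[0, 0, 0, 0, 0, 0, 0, 0, 0, 0], force=40)

```text
time_s: 16.18
ee_pos: [0.5423, 0.2372, 0.0758]
orientation: [-179.8, -0.2, 97.4]
ft_force: [1.5, 1.2, 2.8]
grip_width: 0.0247
```

Tab gripped (25 mm). Pulling along lock x.

Request:
move_arm([
  [0.1, 0, 0],
  [0.2, 0, 0],
  [0.3, 0, 0],
  [0.4, 0, 0],
  [0.5, 0, 0],
  [0.6, 0, 0],
  [0.7, 0, 0],
  [0.8, 0, 0],
  [0.88, 0, 0],
  [0.92, 0, 0],
], jaw=[-1, -1, -1, -1, -1, -1, -1, -1, -1, -1], yaw=[0, 0, 0, 0, 0, 0, 0, 0, 0, 0])

```text
time_s: 17.02
ee_pos: [0.5386, 0.2598, 0.0753]
orientation: [-179.7, -0.1, 97.4]
ft_force: [1.9, -1.4, 0.7]
grip_width: 0.0249
```

```bash
python3 - <<'E'
from ov import *
s=ctrl.state()
for k in('ee_pos','orientation','ft_force','grip_width'):print(k,np.round(s[k],4))
E
```

```text
ee_pos [0.5386 0.2598 0.0753]
orientation [-1.79732e+02 -1.03500e-01  9.74415e+01]
ft_force [ 1.9273 -1.3897  0.6742]
grip_width 0.0249
```

Moved 23 mm with little force. Pulling a little further until the stop shows.

Request:
move_arm([
  [0.02, 0, 0],
  [0.04, 0, 0],
  [0.06, 0, 0],
  [0.08, 0, 0],
  [0.1, 0, 0],
  [0.12, 0, 0],
  [0.14, 0, 0],
  [0.14, 0, 0],
  [0.14, 0, 0],
  [0.14, 0, 0],
], jaw=[-1, -1, -1, -1, -1, -1, -1, -1, -1, -1], yaw=[0, 0, 0, 0, 0, 0, 0, 0, 0, 0])

```text
time_s: 17.85
ee_pos: [0.5384, 0.2606, 0.0748]
orientation: [-179.7, 0.2, 97.4]
ft_force: [3.3, -8.9, -1.4]
grip_width: 0.0246
```

The stop is felt (9 N with under 1 mm of travel). Releasing, rising, and going back over the block with the jaws wide.

Request:
move_arm([
  [0, 0, 0],
  [0, 0, 0],
  [0, 0, 0],
  [0, 0, 0],
  [0, 0, 0],
  [0, 0, -0.6],
  [0, 0, -1.4],
  [0, 0, -2.2],
  [0, 0, -2.8],
  [0, 0, -2.8],
], jaw=[-0.5, 0, 0, 0, 0, 0, 0, 0, 0, 0], yaw=[0, 0, 0, 0, 0, 0, 0, 0, 0, 0])

```text
time_s: 18.68
ee_pos: [0.5406, 0.2645, 0.149]
orientation: [180.0, -0.3, 97.5]
ft_force: [-0.3, 0.4, 0.0]
grip_width: 0.0427
```

Request:
move_arm([
  [-0.8, 0, 0],
  [-1.6, 0, 0],
  [-2.4, 0, 0],
  [-3.2, 0.04, 0],
  [-3.9, 0.04, 0],
  [-4.2, 0.04, 0],
  [-4.2, 0.04, 0],
  [-4.2, 0.04, 0],
  [-4.2, 0.04, 0],
  [-4.2, 0.04, 0],
], jaw=[0.5, 1, 1, 1, 1, 1, 1, 1, 1, 1], yaw=[0, 0, 0, 0, 0, 0, 0, 0, 0, 0])

```text
time_s: 19.52
ee_pos: [0.5532, 0.1601, 0.1451]
orientation: [-179.8, -0.2, 97.5]
ft_force: [0.1, 0.1, 0.8]
grip_width: 0.0857
```

```bash
python3 - <<'E'
from ov import *
s=ctrl.state()
for k in('ee_pos','orientation','ft_force','grip_width'):print(k,np.round(s[k],4))
d,T=cam('wrist');w=s['grip_width']/2
Rt=rot(s['orientation'])
for sb in(0,.0065,.013):
  print(sb,[w2px(d,T,s['ee_pos']+Rt@np.array([.011,y,-sb])).round(0) for y in(-w,w)])
full=np.clip(d['frame'][:,:,::-1]*1.6,0,255).astype(np.uint8).copy()
overlay(d,T,full,1,0,0,.5533,.1537,97.5,0,.022)
cv2.imwrite('pics/w4.png',full)
E
```

```text
ee_pos [0.5532 0.1601 0.1451]
orientation [-1.797568e+02 -1.575000e-01  9.749810e+01]
ft_force [0.1389 0.083  0.7933]
grip_width 0.0857
0 [array([230., 292.]), array([417., 292.])]
0.0065 [array([226., 299.]), array([421., 299.])]
0.013 [array([222., 306.]), array([425., 306.])]
```

View pics/w4.png

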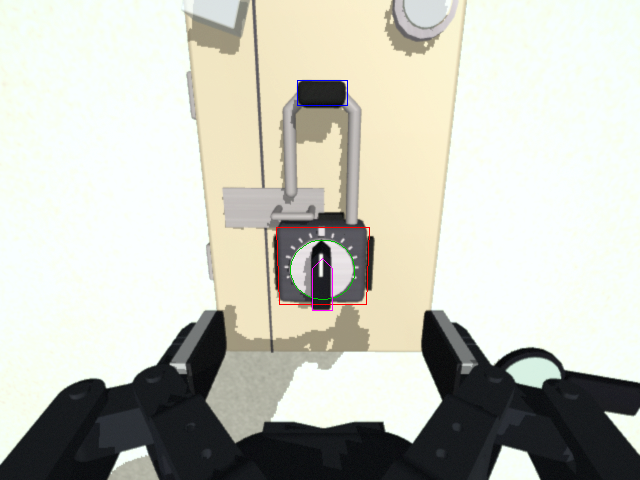

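Shackle fully out: the leg end (291,193) is clear of the staple (293,214), and the pointer is on the mark. The fingertips stand about 13 mm back when open, so I descend to TCP z≈0.054, tips just above the cleats.

Request:
move_arm([
  [0, 0, 0.5],
  [0, 0, 1.2],
  [0, 0, 1.9],
  [0, 0, 2.5],
  [0, 0, 3],
  [0, 0, 3.3],
  [0, 0, 3.55],
  [0, 0, 3.65],
  [0, 0, 3.65],
  [0, 0, 3.65],
], jaw=[1, 1, 1, 1, 1, 1, 1, 1, 1, 1], yaw=[0, 0, 0, 0, 0, 0, 0, 0, 0, 0])

```text
time_s: 20.4
ee_pos: [0.5533, 0.1595, 0.0545]
orientation: [-179.8, -0.1, 97.4]
ft_force: [-0.2, 0.1, -0.5]
grip_width: 0.0853
```

```bash
python3 - <<'E'
from ov import *
s=ctrl.state()
for k in('ee_pos','orientation','ft_force','grip_width'):print(k,np.round(s[k],4))
E
```

```text
ee_pos [0.5533 0.1595 0.0545]
orientation [-1.797998e+02 -1.398000e-01  9.743690e+01]
ft_force [-0.2171  0.1361 -0.4623]
grip_width 0.0853
```

Request:
move_arm([
  [0, 0, 0],
  [0, 0, 0],
  [0, 0, 0],
  [0, 0, 0],
  [0, 0, 0],
  [0, 0, 0],
  [0, 0, 0],
  [0, 0, 0],
  [0, 0, 0],
  [0, 0, 0],
], jaw=[0.6, 0.5, 0.4, 0.2, 0, -0.3, -1, -1, -1, -1], yaw=[0, 0, 0, 0, 0, 0, 0, 0, 0, 0], force=60)

```text
time_s: 21.23
ee_pos: [0.5529, 0.1593, 0.055]
orientation: [-179.8, -0.1, 97.4]
ft_force: [-3.2, -0.5, 7.5]
grip_width: 0.0586
```

Request:
move_arm([
  [0, 0, 0],
  [0, 0, 0],
  [0, 0, 0],
  [0, 0, -0.02],
  [0, 0, -0.04],
  [0, 0, -0.06],
  [0, 0, -0.08],
  [0, 0, -0.1],
  [0, 0, -0.12],
  [0, 0, -0.12],
], jaw=[-1, -1, -1, -1, -1, -1, -1, -1, -1, -1], yaw=[0, 0, 0, 0, 0, 0, 0, 0, 0, 0])

```text
time_s: 22.07
ee_pos: [0.5528, 0.1592, 0.0568]
orientation: [-179.7, -0.1, 97.4]
ft_force: [0.3, 0.3, -5.1]
grip_width: 0.0584
```

Gripped (58 mm) and the weight is on the wrist. Lifting straight up.

Request:
move_arm([
  [0, 0, -0.1],
  [0, 0, -0.25],
  [0, 0, -0.4],
  [0, 0, -0.6],
  [0, 0, -0.8],
  [0, 0, -1],
  [0, 0, -1.2],
  [0, 0, -1.4],
  [0, 0, -1.5],
  [0, 0, -1.5],
], jaw=[-1, -1, -1, -1, -1, -1, -1, -1, -1, -1], yaw=[0, 0, 0, 0, 0, 0, 0, 0, 0, 0])

```text
time_s: 22.9
ee_pos: [0.5537, 0.1593, 0.0954]
orientation: [-179.8, -0.1, 97.4]
ft_force: [-0.3, 0.4, -4.8]
grip_width: 0.0587
```

Request:
move_arm([
  [0, 0, -0.2],
  [0, 0, -0.5],
  [0, 0, -0.8],
  [0, 0, -1.1],
  [0, 0, -1.4],
  [0, 0, -1.7],
  [0, 0, -2],
  [0, 0, -2.2],
  [0, 0, -2.4],
  [0, 0, -2.4],
], jaw=[-1, -1, -1, -1, -1, -1, -1, -1, -1, -1], yaw=[0, 0, 0, 0, 0, 0, 0, 0, 0, 0])

```text
time_s: 23.73
ee_pos: [0.554, 0.1593, 0.1558]
orientation: [-179.9, -0.2, 97.4]
ft_force: [-0.6, -0.2, -4.5]
grip_width: 0.0581
```

```bash
python3 - <<'E'
from ov import *
s=ctrl.state()
for k in('ee_pos','orientation','ft_force','wrist_torque','grip_width'):print(k,np.round(s[k],4))
d,T=cam('side');full=d['frame'][:,:,::-1].copy();z=s['ee_pos'][2]-.0045
c=np.clip(cv2.resize(full[170:340,240:420],None,fx=3.3,fy=3.3,interpolation=cv2.INTER_CUBIC)*1.5,0,255).astype(np.uint8)
w,_=cam('wrist');b=cv2.resize(w['frame'][:,100:560,::-1],(290,303))
im=np.zeros((561,594+0,3),np.uint8);im[:c.shape[0],:c.shape[1]]=c[:561,:594]
cv2.imwrite('pics/s5.png',im)
cv2.imwrite('pics/w5.png',np.clip(w['frame'][:,:,::-1]*1.6,0,255))
E
```

```text
ee_pos [0.554  0.1593 0.1558]
orientation [-1.798561e+02 -1.517000e-01  9.743100e+01]
ft_force [-0.6219 -0.181  -4.5309]
wrist_torque [-0.0645 -0.0423  0.009 ]
grip_width 0.0581[ WARN:0@2.919] global loadsave.cpp:1063 imwrite_ Unsupported depth image for selected encoder is fallbacked to CV_8U.
```

View pics/s5.png

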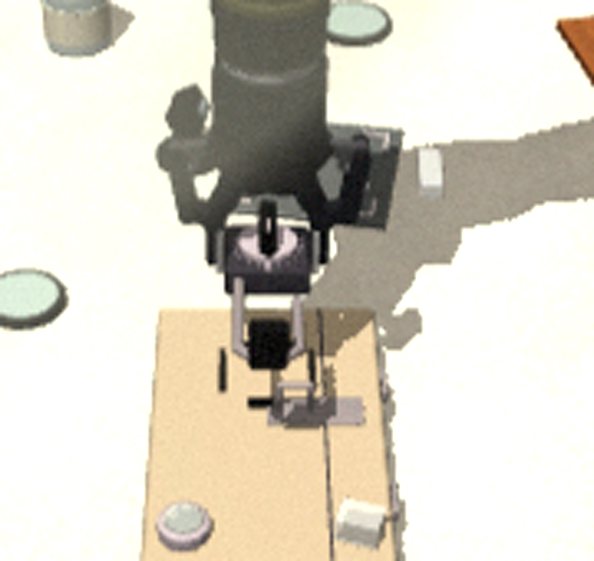

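Lifted level off the hasp with the shackle open; the staple and cleats are left on the lid. Carrying it to the pad centre (lock centre is about 5 mm behind the TCP along lock x).

Request:
move_arm([
  [-0.2, 0, 0],
  [-0.6, -0.1, 0],
  [-1.2, -0.2, 0],
  [-1.9, -0.3, 0],
  [-2.6, -0.35, 0],
  [-3.3, -0.45, 0],
  [-4, -0.5, 0],
  [-4.7, -0.6, 0],
  [-5.4, -0.7, 0],
  [-6.1, -0.8, 0],
], jaw=[-1, -1, -1, -1, -1, -1, -1, -1, -1, -1], yaw=[0, 0, 0, 0, 0, 0, 0, 0, 0, 0])

```text
time_s: 24.67
ee_pos: [0.5526, 0.0034, 0.1538]
orientation: [-179.7, -0.1, 97.4]
ft_force: [0.1, -0.4, -4.4]
grip_width: 0.0582
```

Request:
move_arm([
  [-0.7, -0.1, 0],
  [-1.4, -0.2, 0],
  [-2.1, -0.3, 0],
  [-2.8, -0.4, 0],
  [-3.5, -0.5, 0],
  [-4.2, -0.6, 0],
  [-4.9, -0.7, 0],
  [-5.5, -0.75, 0],
  [-6, -0.8, 0],
  [-6.3, -0.85, 0],
], jaw=[-1, -1, -1, -1, -1, -1, -1, -1, -1, -1], yaw=[0, 0, 0, 0, 0, 0, 0, 0, 0, 0])

```text
time_s: 25.5
ee_pos: [0.552, -0.1556, 0.1536]
orientation: [-179.7, -0.1, 97.3]
ft_force: [-0.3, -0.6, -5.3]
grip_width: 0.0588
```

```bash
python3 - <<'E'
from ov import *
s=ctrl.state()
for k in('ee_pos','orientation','ft_force','grip_width'):print(k,np.round(s[k],4))
dl=np.array([.5528,-.188,.155])-s['ee_pos'];print(rot(s['orientation']).T@dl/.025)
E
```

```text
ee_pos [ 0.552  -0.1556  0.1536]
orientation [-1.797206e+02 -1.114000e-01  9.734170e+01]
ft_force [-0.2568 -0.625  -5.3171]
grip_width 0.0588
[-1.28920759 -0.13501294 -0.05772678]
```

Request:
move_arm([
  [-0.3, -0.03, 0],
  [-0.6, -0.06, 0],
  [-0.9, -0.1, -0.03],
  [-1.15, -0.12, -0.05],
  [-1.3, -0.14, -0.05],
  [-1.3, -0.14, -0.05],
  [-1.3, -0.14, -0.05],
  [-1.3, -0.14, -0.05],
  [-1.3, -0.14, -0.05],
  [-1.3, -0.14, -0.05],
], jaw=[-1, -1, -1, -1, -1, -1, -1, -1, -1, -1], yaw=[0, 0, 0, 0, 0, 0, 0, 0, 0, 0])

```text
time_s: 26.33
ee_pos: [0.5533, -0.1859, 0.1551]
orientation: [-179.8, -0.1, 97.5]
ft_force: [-0.1, -0.2, -4.4]
grip_width: 0.0581
```

```bash
python3 - <<'E'
from ov import *
s=ctrl.state()
for k in('ee_pos','orientation','ft_force','grip_width'):print(k,np.round(s[k],4))
p=s['ee_pos'];z0=p[2]-.0045
ims=[]
for n,(x0,y0,wd,ht) in dict(side=(270,130,120,150),scene=(200,190,120,150)).items():
    d,T=cam(n);b=d['frame'][y0:y0+ht,x0:x0+wd][:,:,::-1]
    b=np.clip(cv2.resize(b,None,fx=3.3,fy=3.3,interpolation=cv2.INTER_CUBIC)*1.5,0,255).astype(np.uint8)
    overlay(d,T,b,3.3,x0,y0,p[0]+.0007,p[1]-.005,97.4,0,.022,z0);ims.append(b)
cv2.imwrite('pics/f.png',np.hstack(ims))
E
```

```text
ee_pos [ 0.5533 -0.1859  0.1551]
orientation [-1.797515e+02 -1.420000e-01  9.745970e+01]
ft_force [-0.1171 -0.1712 -4.4164]
grip_width 0.0581
```

View pics/f.png

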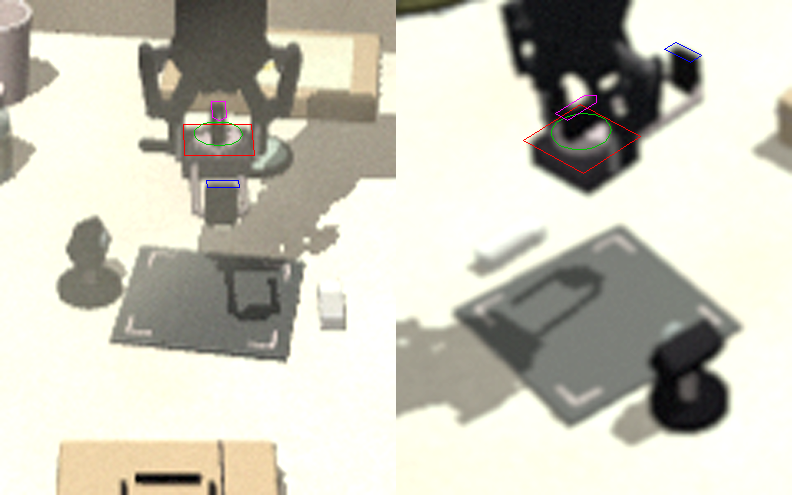

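Both views show the lock level, dial up, shackle out, and above the pad centre, with the model overlay within 1–2 native px. One hold to settle, then hand in.

Request:
move_arm([
  [0, 0, 0],
  [0, 0, 0],
  [0, 0, 0],
  [0, 0, 0],
  [0, 0, 0],
  [0, 0, 0],
  [0, 0, 0],
  [0, 0, 0],
  [0, 0, 0],
  [0, 0, 0],
], jaw=[-1, -1, -1, -1, -1, -1, -1, -1, -1, -1], yaw=[0, 0, 0, 0, 0, 0, 0, 0, 0, 0])

```text
time_s: 27.27
ee_pos: [0.5533, -0.1864, 0.1551]
orientation: [-179.8, -0.1, 97.4]
ft_force: [-0.1, 0.5, -4.5]
grip_width: 0.0584
```

```bash
python3 - <<'E'
from h import *
s=ctrl.state();print(s['ee_pos'],np.abs(s['dq']).max(),s['grip_width'],s['ft_force']);print(ctrl.close_job())
E
```

```text
[ 0.55326636 -0.18635233  0.15511739] 0.09657077771018471 0.05843656345669636 [-0.11535107  0.46209156 -4.5254335 ]
the job is handed in; nothing more can be done
None
```

The job is handed in at 27.3 s with the open lock held over the viewing pad. I turned the dial about 48° to the mark, pulled the shackle out to its stop, lifted the lock straight off the hasp and carried it to the pad.

**Last checks:**
- **Position:** the lock's centre is about (0.554, -0.191), against a measured pad centre of about (0.554, -0.193). Its underside is at about 0.150 m.
- **Grip:** the jaws hold the block at 58 mm, carrying about 4.5 N. The tool is level to 0.3° and the arm is still.
- **Pictures:** the lock is level with the dial up, the pointer on the mark and the shackle out. Nothing else looked moved in the pictures I viewed.

**What went wrong or disagreed:**
- Early on, a move ran into the last joint's limit and left the tool tilted 4°. I undid that at the opposite limit, which cost about 6 s.
- In the final pictures the model overlay sat 1–2 px high, so the true height may be 2–3 mm below 15 cm.
- The start angle measured about 0.84 rad, which is between two clicks. The pointer still lined up with the mark after the turn, and the shackle slid freely.

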